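Stack an idler pulley assembly on its shaft

ROBOT

A 7-joint arm with a two-finger parallel gripper is mounted at the origin on the work surface. World frame = base frame: x ahead of the robot, y to its left, z up, the work surface at z = 0. Lengths are in m, angles in rad, forces in N, time in s.
With the tool pointing down it reaches from about 0.425 to 0.975 m from the base axis. Payload 16.7 kg.
Tool frame: the origin (TCP) lies midway between the tips of the shut fingers; the grasp point (between the pads) lies 19 mm behind it; z points along the fingers, x is the direction in which the jaws open and shut, and the axes are right-handed (so a half turn about z gives the same grasp; the last joint's range is limited). The gripper opens to 85 mm and grips with 20 to 120 N. Pads are 22 mm wide; open, the fingers measure 114 mm over their backs; the gripper's body (76 mm by 85 mm) begins 54 mm behind the grasp point. The pads swing forward as they close: fully open they stand 13 mm farther back than shut.
Start: joints at [-0.149, 0.426, 0.074, 1.606, -0.034, 1.111, -0.067], TCP at [0.675, -0, 0.199] pointing down, gripper open.
Joint ranges: [-2.85, 2.85], [-0.5, 2.14], [-1.23, 1.37], [0.21, 2.46], [-1.02, 4.16], [0.16, 2.05], [-2.73, 2.73]. Speed limits (rad/s): [1.89, 1.89, 2.39, 2.39, 3.01, 3.01, 3.01].

INTERFACE

Orientations are given as a rotation vector (axis times angle).
In Python, from station import observe, read_camera, hand_in gives the robot as it stands.
- The arm moves only by the shell command python3 -m creep 'ROWS' [OPENING] [FORCE]. ROWS is JSON, a list of rows, each an object with "translation": the shift along the tool's x, y, z in cm, a list of three; "twist": the turn, a rotation vector about the tool's x, y, z in rad, a list of three. A call has 1 to 5 rows; each row is the pose to reach, as a shift and turn from the pose measured when the call began, along the tool's axes at that moment; what a row does not reach only later rows make up. A row lasts 1/12 s, in which the tool goes at most 41.7 mm and 7.16 degrees, less where a joint would pass 70% of its speed; a pose out of reach is approached as far as the arm can. A call with a gripper value outside its range is refused whole. OPENING is the closure, from 0 (fully open) to 1 (shut), set as the call begins (- or left out, the last holds). The fingers move at their own pace and stop on an object; FORCE is the grip in N (left out, the last holds). Time passes only in rows, so rows that repeat a pose let the fingers close. It gives the time, the measured TCP pose, the force and the opening at its end, in the units of the state.
- observe(): the state, without advancing time (a new reading comes with each control period).
- read_camera(name): name is "scene" or "side" or "wrist"; returns a dict with "image" (480x640x3 uint8, red, green, blue), "depth" (480x640 float32, m along the optical axis (not along the pixel's ray), 0 where there is no reading), "fx", "fy", "cx", "cy" (pixels), "k1" (the pictures are not rectified: a ray, as slopes to the right and down, at radius r is drawn at 1 + k1 r^2 times it, then the intrinsics apply), "R" (3x3) and "t" (3): a world point X has camera coordinates R X + t. Camera axes: x right, y down, z forward; pixel columns grow to the right and rows downward; lengths in m; the calibration is good to about 2 mm. A picture is of the moment at which its call begins.
- hand_in(): hands the job in, once; it reports no verdict.
The state is a dict: "t": time; "joint_positions": joint angles; "joint_velocities": joint speeds; "joint_torque": joint torques, N m; "eef_pos": TCP position; "eef_rot": TCP orientation; "contact_force": force on the tool from outside, world axes, zero at the start; "torque": the same for the moment, N m; "opening": finger opening in m.
Only numpy, scipy, OpenCV 4.12 (cv2) and the standard library are available. Lean on these libraries where they do the work, as an engineer would, in place of code of your own. Each camera call takes 0.05 s, during which the arm holds its last target. There are 200 camera calls.

TASK

Put together the idler pulley on the upright shaft with the square foot: thread on the square plate first, then the sleeve, then the pulley, and last push the cap over the shaft's end, each one fully down on the one below and let go before the next. The stand with the round foot is a spare and stays empty; do not push aside the bolt, the wood offcut or the piece of tube that stand among the parts.

Things in the scene. Friction and masses are not known exactly. Their poses are not given: they have to be found in the camera images.
- stand: The stand to build on, fixed to the bench: dark steel square foot 84 x 84 mm, 12 mm thick (its top at z = 12 mm), with a steel shaft 12 mm in diameter rising from its centre to 70 mm above the bench; the last 9 mm taper to 6 mm in diameter. Origin: centre of the foot's underside, on the shaft's axis; z up along the shaft.
- round_stand: The spare stand, fixed to the bench, not to be used: the same shaft on a round dark foot 88 mm in diameter, 12 mm thick; the shaft ends 70 mm above the bench. Origin: centre of the underside.
- plate: Loose steel square plate, 56 x 56 mm, 12 mm thick, with a 20 mm hole through its centre and four small dark dots at its corners; lies flat. About 0.25 kg. Origin: centre of its underside; x and y square to its sides, z up. Seated, its origin is 12 mm above the bench.
- sleeve: Loose plain steel sleeve (short tube), 34 mm outside diameter, 18 mm high, 20 mm bore right through; stands upright. About 0.07 kg. Origin: centre of its underside, on its axis; z up. Seated on the plate, its origin is 24 mm above the bench.
- pulley: Loose aluminium belt pulley, 62 mm outside diameter, 16 mm thick, with a groove round its edge (52 mm in diameter, from 4 to 12 mm above its underside), a 20 mm bore right through and six dark dots in a ring on top; lies flat. About 0.12 kg. Origin: centre of its underside, on its axis; z up. Seated on the sleeve, its origin is 42 mm above the bench.
- cap: Loose black plastic cap, 40 mm in diameter over a ribbed side, 26 mm high, closed flat top, with a blind hole of 20 mm diameter and 16 mm depth in its underside; stands hole down. It slips on without turning. About 0.04 kg. Origin: centre of its underside, on its axis; z up. Seated on the pulley, its origin is 58 mm above the bench.
- bolt: Bystander: loose hex bolt standing on its head, head 28 mm across and 10 mm high, shank 14 mm in diameter, 44 mm high in all. Origin: centre of its underside.
- offcut: Bystander: loose brown wood block, 45 x 34 mm, 28 mm high. Origin: centre of its underside, x along the 45 mm side.
- tube: Bystander: loose upright piece of black square tube, 30 x 30 mm, 40 mm high. Origin: centre of its underside.
Things that resemble listed ones, but are neither listed nor needed, are in the scene too. What is shaped like the plate but blue or yellow is not meant.

How it is judged:
On the way, in this order (a step that is already met when the one before it is completed fails the run):
1. the square plate lies flat on the square foot, over its shaft, let go (z of plate in the frame of stand between 0.009 and 0.015 m and horizontal distance between plate and stand below 0.008 m and angle between plate's own z axis and vertical below 0.1 rad and contact force between the fingers and plate below 0.1 N), for 0.2 s.
2. the sleeve stands on the plate, over the shaft, let go (z of sleeve in the frame of stand between 0.021 and 0.027 m and horizontal distance between sleeve and stand below 0.008 m and angle between sleeve's own z axis and vertical below 0.1 rad and contact force between the fingers and sleeve below 0.1 N), for 0.2 s.
3. the pulley lies flat on the sleeve, over the shaft, let go (z of pulley in the frame of stand between 0.039 and 0.045 m and horizontal distance between pulley and stand below 0.008 m and angle between pulley's own z axis and vertical below 0.1 rad and contact force between the fingers and pulley below 0.1 N), for 0.2 s.
4. the cap sits on the shaft's end, down on the pulley, let go (z of cap in the frame of stand between 0.055 and 0.061 m and horizontal distance between cap and stand below 0.008 m and angle between cap's own z axis and vertical below 0.1 rad and contact force between the fingers and cap below 0.1 N), for 0.2 s.
At the end, for the whole second after the job is handed in: On the stand with the square foot, from the bottom: plate, sleeve, pulley, cap; each within 3 mm of its seated height (12, 24, 42 and 58 mm), its axis within 8 mm of the shaft's and within 0.1 rad of upright, all released and at rest (all of step 1 and all of step 2 and all of step 3 and all of step 4 and linear speed of each of plate, sleeve, pulley, cap below 0.02 m/s and angular speed of each of plate, sleeve, pulley, cap below 0.2 rad/s); the robot touches nothing.
It fails at once if the bolt is pushed more than 30 mm or knocked over (distance of bolt from where it was at the start of the episode above 0.03 m or angle between bolt's own z axis and vertical above 0.5 rad).
It fails at once if the offcut is pushed more than 30 mm or knocked over (distance of offcut from where it was at the start of the episode above 0.03 m or angle between offcut's own z axis and vertical above 0.5 rad).
It fails at once if the tube is pushed more than 30 mm or knocked over (distance of tube from where it was at the start of the episode above 0.03 m or angle between tube's own z axis and vertical above 0.5 rad).
It also fails if it takes over 96 s, if anything falls off the work surface, if the arm or the gripper's body presses on something with over 40 N, if the wrist force passes 120 N, or if a joint passes its speed limit or range.

## Working session

There is one attempt and no reset: what is moved stays moved. The work goes in short steps, Python scripts to look and compute and a shell command to move; the robot and the scene stay as the last step left them, time stands still between calls to the robot, and variables do not carry over. Pictures are saved under pics/ and viewed, about 12 in all and at most 16, crops included, and the job is handed in when it is done.

```bash
ls; mkdir -p pics; cat > h.py <<'E'
import numpy as np,cv2
from station import observe,read_camera
def snap(name,fn,crop=None,scale=1):
    c=read_camera(name); np.savez('last_%s.npz'%name,**c)
    im=c['image'][:,:,::-1]
    if crop: x0,y0,x1,y1=crop; im=im[y0:y1,x0:x1]
    if scale!=1: im=cv2.resize(im,None,fx=scale,fy=scale,interpolation=cv2.INTER_CUBIC)
    cv2.imwrite('pics/'+fn,im); return c
def crop(name,fn,b,scale):
    c=np.load('last_%s.npz'%name); x0,y0,x1,y1=b
    cv2.imwrite('pics/'+fn,cv2.resize(c['image'][y0:y1,x0:x1,::-1],None,fx=scale,fy=scale,interpolation=cv2.INTER_CUBIC))
def ray(c,u,v):
    xd=np.array([(u-c['cx'])/c['fx'],(v-c['cy'])/c['fy']]);x=xd.copy()
    for _ in range(20): x=xd/(1+c['k1']*(x@x))
    return np.array([x[0],x[1],1.])
def onz(c,u,v,z):  # world point at height z
    d=c['R'].T@ray(c,u,v); o=-c['R'].T@c['t']; return o+d*(z-o[2])/d[2]
def dep(c,u,v):
    d=np.median([q for q in c['depth'][v-1:v+2,u-1:u+2].ravel() if q>0] or [0]); return c['R'].T@(ray(c,u,v)*d-c['t'])
def cloud(c):
    v,u=np.mgrid[0:480,0:640]; x=np.stack([(u-c['cx'])/c['fx'],(v-c['cy'])/c['fy']],-1);y=x.copy()
    for _ in range(20): y=x/(1+c['k1']*(y**2).sum(-1,keepdims=True))
    P=np.dstack([y,np.ones((480,640))])*c['depth'][...,None]
    return (P-c['t'])@c['R']
E
python3 - <<'E'
from h import *
for n in ['scene','side','wrist']:
    c=snap(n,n+'0.png'); print(n,c['fx'],c['k1'],-c['R'].T@c['t'],c['R'][2])
print(observe())
E
```

```text
pics
scene 441.012581029903 -0.06711849407216726 [ 0.93751151 -0.37185535  0.55458807] [-0.46403374  0.5894376  -0.66123824]
side 566.8620635946473 -0.07870454261917613 [0.25270914 0.67811212 0.73421477] [ 0.31681775 -0.60267724 -0.73239789]
wrist 331.3345360556489 -0.06273822076643451 [0.67497703 0.06679731 0.37465243] [ 5.65503955e-05 -2.62155171e-01 -9.65025732e-01]
{'t': 0.15, 'joint_positions': array([-0.14953042,  0.42655411,  0.07385797,  1.60643799, -0.03410436,
        1.11078578, -0.06712586]), 'joint_velocities': array([ 0.00156448, -0.00213652,  0.00086181, -0.00313515,  0.00156459,
        0.00050162, -0.00054242]), 'joint_torque': array([ 3.53649346e-03, -9.50319314e+01,  3.76378521e+00, -4.63760948e+01,
        1.94719800e-02,  7.75260734e-03, -7.80283835e-05]), 'eef_pos': array([ 6.74670442e-01, -1.65933233e-06,  1.98504075e-01]), 'eef_rot': array([ 3.14153943e+00, -4.76203223e-05, -1.45261968e-03]), 'contact_force': array([-0.17910671, -0.39288067,  0.22149145]), 'torque': array([-0.0216819 ,  0.0019088 ,  0.00360222]), 'opening': 0.08551939102682864}
```

View pics/scene0.png

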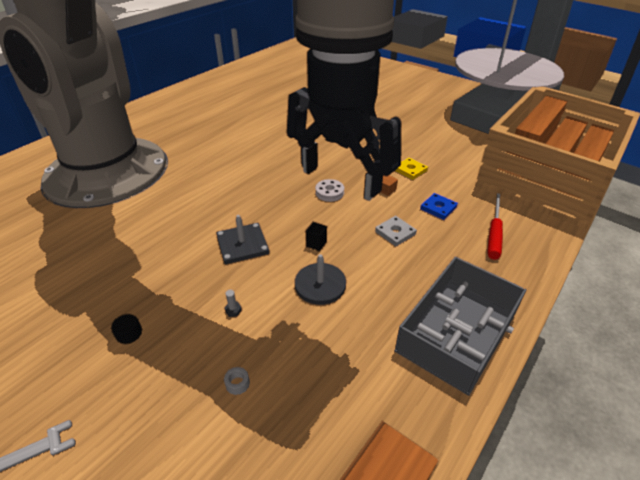

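The scene view shows the square stand at (243,242), the round stand at (320,283), the grey plate at (396,230) with blue at (439,206) and yellow at (410,167), and the pulley at (330,190). It also shows the tube at (316,236), the offcut at (388,185), the bolt at (232,303), the cap at (126,328) and the sleeve at (237,380). The grey plate is the one meant, because the other two plates are coloured.

View pics/side0.png

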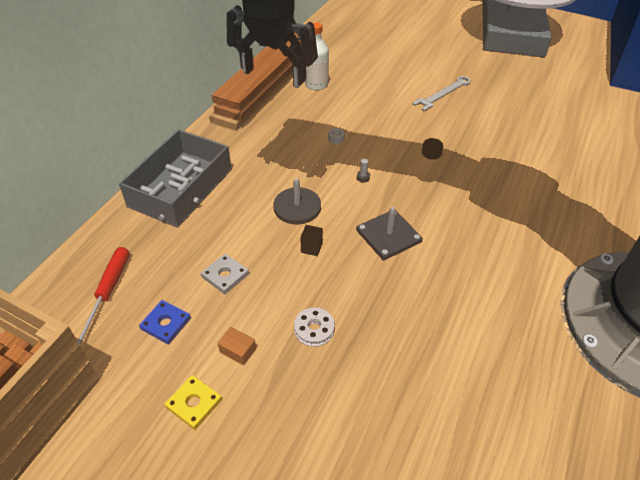

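```bash
python3 - <<'E'
from h import *
crop('scene','crop0.png',(200,140,470,330),2.9)
c=np.load('last_scene.npz')
for n,u,v,z in [('stand',240,219,.07),('round',320,256,.07),('plate',396,229,.012),('pulley',330,187,.016),('tube',316,228,.04),('offcut',388,182,.028),('bolt',231,293,.044),('cap',126,325,.02),('sleeve',236,377,.018),('blue',439,205,.012),('yellow',410,167,.012)]:
    print(n,onz(c,u,v,z).round(4),dep(c,u,v).round(4))
E
```

```text
stand [0.4578 0.0119 0.07  ] [0.4508 0.0175 0.0629]
round [0.6255 0.0247 0.07  ] [0.6245 0.0261 0.0683]
plate [0.6565 0.2196 0.012 ] [6.506e-01 2.320e-01 6.000e-04]
pulley [0.4771 0.2482 0.016 ] [0.4706 0.257  0.0083]
tube [0.5555 0.1023 0.04  ] [0.5452 0.1151 0.0261]
offcut [0.5726 0.3246 0.028 ] [0.5709 0.3278 0.0255]
bolt [ 0.5518 -0.1029  0.044 ] [ 0.5515 -0.1027  0.0436]
cap [ 0.4551 -0.2349  0.02  ] [ 0.46   -0.2362  0.0253]
sleeve [ 0.6489 -0.1907  0.018 ] [ 0.6392 -0.1846  0.    ]
blue [0.6869 0.3394 0.012 ] [ 6.813e-01  3.553e-01 -1.000e-04]
yellow [0.5694 0.4289 0.012 ] [0.5623 0.4444 0.0015]
```

View pics/crop0.png

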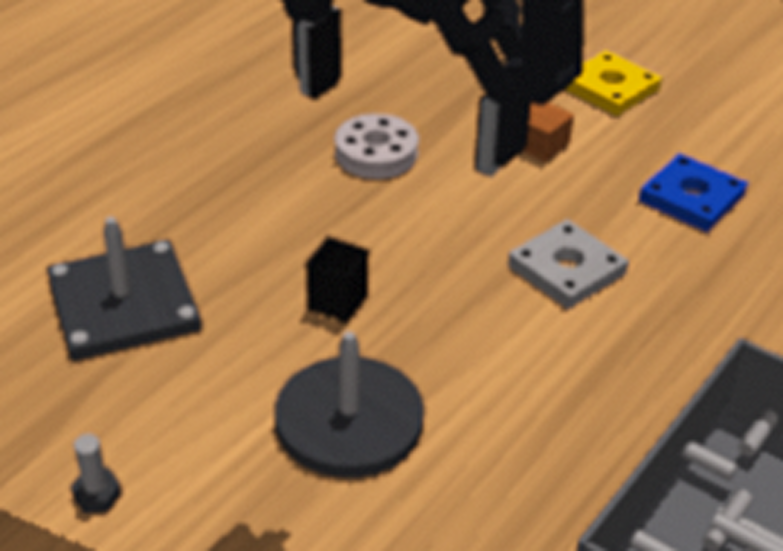

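The enlarged crop confirms the grey plate with four dark dots at (396,229) and the square stand with white bolts at (242,242). Next I'll measure positions from the depth clouds.

```bash
python3 - <<'E'
from h import *
G={'stand':(.458,.012,.012,.055),'round':(.6255,.0247,.012,.055),'plate':(.6565,.2196,.012,.05),'pulley':(.477,.248,.016,.05),'tube':(.5555,.1023,.04,.035),'offcut':(.5726,.3246,.028,.035),'bolt':(.5518,-.1029,.044,.03),'cap':(.455,-.235,.026,.035),'sleeve':(.649,-.19,.018,.03)}
for n in ['scene','side']:
    c=dict(np.load('last_%s.npz'%n)); P=cloud(c).reshape(-1,3); ok=c['depth'].ravel()>0
    print(n,'table z',np.median(P[ok&(abs(P[:,2])<.02)][:,2]).round(4))
    for k,(x,y,z,r) in G.items():
        m=ok&(np.hypot(P[:,0]-x,P[:,1]-y)<r)&(abs(P[:,2]-z)<.004)
        if m.sum()<8: print(k,m.sum());continue
        (a,b),(w,h),an=cv2.minAreaRect((P[m][:,:2]*1000).astype(np.float32)); print(k,m.sum(),round(a,1),round(b,1),'size',round(w,1),round(h,1),'ang',round(an,1),'z',np.median(P[m][:,2]).round(4))
    for k in ['stand','round']:
        x,y,_,_=G[k]; m=ok&(np.hypot(P[:,0]-x,P[:,1]-y)<.03)&(P[:,2]>.03)&(P[:,2]<.08); print(k,'shaft',m.sum(),P[m].mean(0).round(4))
c=np.load('last_side.npz')
for n,u,v,z in [('stand',392,209,.07),('footc',389,234,.012),('plate',225,271,.012),('pulley',315,323,.016),('sleeve',337,132,.018),('cap',432,144,.026),('bolt',364,162,.044),('tube',314,231,.04)]: print(n,(1000*onz(c,u,v,z)).round(1))
E
```

```text
scene table z -0.0011
stand 1203 447.7 15.9 size 82.4 84.8 ang 58.2 z 0.0103
round 1471 623.8 25.3 size 85.7 87.6 ang 35.8 z 0.0105
plate 544 653.9 222.6 size 59.8 58.6 ang 76.3 z 0.0102
pulley 351 475.2 247.4 size 59.8 60.3 ang 38.2 z 0.0142
tube 85 553.9 103.0 size 30.8 32.0 ang 11.2 z 0.0378
offcut 108 565.7 333.8 size 34.3 28.3 ang 89.0 z 0.0263
bolt 61 549.1 -102.7 size 12.6 14.8 ang 44.1 z 0.0433
cap 448 454.8 -237.1 size 39.5 38.6 ang 8.3 z 0.025
sleeve 293 647.9 -191.0 size 33.3 32.6 ang 88.2 z 0.017
stand shaft 110 [0.4498 0.0149 0.0518]
round shaft 134 [0.6261 0.0236 0.0511]
side table z 0.0001
stand 1421 446.0 16.9 size 86.6 83.9 ang 57.8 z 0.012
round 1202 622.6 27.3 size 87.6 88.5 ang 1.7 z 0.0119
plate 892 653.8 222.7 size 59.0 58.9 ang 77.3 z 0.0117
pulley 1011 473.9 248.7 size 60.6 62.0 ang 28.4 z 0.0157
tube 126 553.3 103.3 size 31.0 33.4 ang 11.1 z 0.0389
offcut 527 560.0 335.5 size 35.1 42.5 ang 84.5 z 0.0275
bolt 33 547.2 -102.0 size 11.5 13.8 ang 25.5 z 0.0442
cap 211 454.1 -236.2 size 38.3 42.8 ang 17.6 z 0.0252
sleeve 117 647.2 -189.9 size 31.9 33.9 ang 41.2 z 0.0173
stand shaft 128 [0.4445 0.0207 0.0518]
round shaft 119 [0.6216 0.0296 0.0521]
stand [444.7  20.1  70. ]
footc [443.1  22.7  12. ]
plate [651.9 222.3  12. ]
pulley [472.6 247.9  16. ]
sleeve [ 645.8 -192.    18. ]
cap [ 454.5 -233.7   26. ]
bolt [546.1 -99.4  44. ]
tube [550.5  98.9  40. ]
```

```bash
cat > to.py <<'E'
import sys,numpy as np
from scipy.spatial.transform import Rotation as Ro
from station import observe
def to(x,y,z,yaw):  # mm, deg: world direction of tool x; tool straight down
    o=observe(); R=Ro.from_rotvec(o['eef_rot']); T=Ro.from_euler('z',yaw,degrees=True)*Ro.from_euler('x',180,degrees=True)
    print('cm',(R.inv().apply(np.array([x,y,z])/1000-o['eef_pos'])*100).round(2),'tw',(R.inv()*T).as_rotvec().round(3),'t',round(o['t'],2),'pos',(o['eef_pos']*1000).round(1),'op',round(o['opening']*1000,1),'F',np.round(o['contact_force'],1))
to(*map(float,sys.argv[1:]))
E
G='{"translation":[-2.1,-22.3,12],"twist":[0,0,0.227]}'
python3 -m creep '[{"translation":[-0.4,-4,0],"twist":[0,0,0.11]},{"translation":[-0.8,-8,2],"twist":[0,0,0.227]},{"translation":[-1.2,-12,4],"twist":[0,0,0.227]},{"translation":[-1.6,-16,6],"twist":[0,0,0.227]},{"translation":[-2.1,-20,8],"twist":[0,0,0.227]}]' 0 40
python3 to.py 653.8 222.7 60 -13
```

```text
t: 0.57
eef_pos: [0.6545, 0.19, 0.1234]
eef_rot: [3.121, -0.356, -0.001]
contact_force: [1.9, 0.0, 0.2]
opening: 0.0853
cm [-0.8  -3.17  6.34] tw [ 0.     0.001 -0.   ] t 0.57 pos [654.5 190.  123.4] op 85.3 F [1.9 0.  0.2]
```

```bash
python3 -m creep '[{"translation":[-0.8,-3.2,4],"twist":[0,0,0]},{"translation":[-0.8,-3.2,6.3],"twist":[0,0,0]},{"translation":[-0.8,-3.2,6.3],"twist":[0,0,0]},{"translation":[-0.8,-3.2,6.3],"twist":[0,0,0]}]' 
python3 to.py 653.8 222.7 -2 -13
python3 - <<'E'
from h import *
c=snap('wrist','w1.png'); P=cloud(c)
m=(c['depth']>0)&(abs(P[...,2]-.012)<.004)&(np.hypot(P[...,0]-.654,P[...,1]-.222)<.045)
print(cv2.minAreaRect((P[m][:,:2]*1000).astype(np.float32)),np.median(P[m][:,2]))
E
```

```text
t: 0.9
eef_pos: [0.6527, 0.2227, 0.0589]
eef_rot: [3.119, -0.355, -0.006]
contact_force: [0.8, -1.5, 0.9]
opening: 0.0851
cm [ 0.13 -0.04  6.09] tw [0.003 0.004 0.   ] t 0.9 pos [652.7 222.7  58.9] op 85.1 F [ 0.8 -1.5  0.9]
((653.4744262695312, 223.8131866455078), (56.77113723754883, 56.25651550292969), 77.19355773925781) 0.013203008363044314
```

View pics/w1.png

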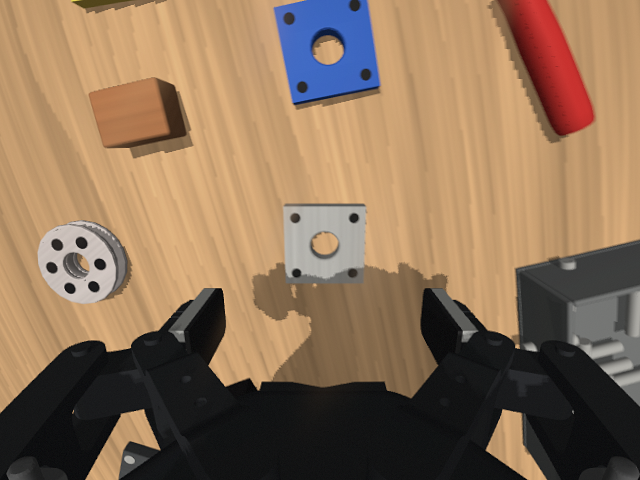

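The wrist view shows the grey plate at (325,243), square to the jaws and centred between the fingers. I'll descend and grip.

```bash
python3 -m creep '[{"translation":[0.1,-0.1,2.5],"twist":[0,0,0]},{"translation":[0.1,-0.1,5],"twist":[0,0,0]},{"translation":[0.1,-0.1,6.1],"twist":[0,0,0]},{"translation":[0.1,-0.1,6.1],"twist":[0,0,0]},{"translation":[0.1,-0.1,6.1],"twist":[0,0,0]}]' 0 40
python3 to.py 653.6 223.5 -2 -13
python3 -m creep '[{"translation":[0,0,0],"twist":[0,0,0]},{"translation":[0,0,0],"twist":[0,0,0]},{"translation":[0,0,0],"twist":[0,0,0]},{"translation":[0,0,0],"twist":[0,0,0]},{"translation":[0,0,0],"twist":[0,0,0]}]' 0.9 40
python3 to.py 653.6 223.5 100 -13
python3 - <<'E'
from h import *
snap('side','s1.png',(160,190,320,310),5)
E
```

```text
t: 1.37
eef_pos: [0.6562, 0.2218, 0.0013]
eef_rot: [3.12, -0.359, -0.0]
contact_force: [0.6, -0.2, 1.0]
opening: 0.0855
cm [-0.3  -0.1   0.33] tw [ 0.001  0.    -0.002] t 1.37 pos [656.2 221.8   1.3] op 85.5 F [ 0.6 -0.2  1. ]
t: 1.78
eef_pos: [0.6564, 0.222, 0.0019]
eef_rot: [3.12, -0.359, 0.001]
contact_force: [-0.2, -0.1, -0.3]
opening: 0.0255
cm [-0.31 -0.08 -9.81] tw [ 0.001 -0.    -0.002] t 1.78 pos [656.4 222.    1.9] op 25.5 F [-0.2 -0.1 -0.3]
```

View pics/s1.png

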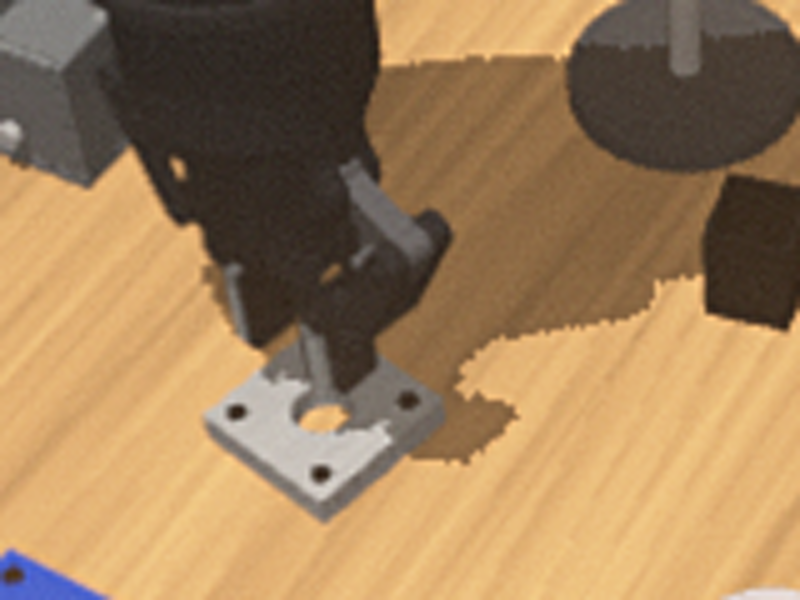

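The side crop shows the fingers above the plate, with tips at about crop (345,390) and (255,345), and not around it. The opening reads 25 mm, so the jaws have passed over the plate. I'll open again and measure the tip height from the depth data.

```bash
python3 - <<'E'
from h import *
o=observe();p=o['eef_pos']
for n in ['side','scene','wrist']:
    c=read_camera(n);P=cloud(c);np.savez('last_%s.npz'%n,**c)
    hh=np.hypot(P[...,0]-p[0],P[...,1]-p[1]); m=(c['depth']>0)&(hh<.07)
    print(n,m.sum(),np.histogram(P[m][:,2],np.arange(-.008,.08,.004))[0])
    m&=(P[...,2]>.014)&(P[...,2]<.06)
    Q=P[m]; 
    for z in np.arange(.014,.05,.004):
        q=Q[(Q[:,2]>=z)&(Q[:,2]<z+.004)]
        if len(q): print(round(z,3),len(q),(q.min(0)*1000).round(0),(q.max(0)*1000).round(0))
    m=(c['depth']>0)&(abs(P[...,2]-.012)<.003)&(np.hypot(P[...,0]-.654,P[...,1]-.222)<.05)
    print(cv2.minAreaRect((P[m][:,:2]*1000).astype(np.float32)))
E
```

```text
side 19640 [   4 1618 1325   90  429  313    0    0    0    0    4   22   30   42
   34   41   31   34   23   25   21]
0.014 29 [629. 202.  14.] [679. 254.  15.]
0.03 2 [667. 219.  33.] [667. 221.  34.]
0.034 14 [643. 221.  35.] [668. 235.  38.]
0.038 27 [636. 219.  38.] [674. 236.  42.]
0.042 31 [635. 218.  42.] [674. 236.  46.]
0.046 39 [634. 218.  46.] [673. 238.  50.]
((653.6663818359375, 223.33995056152344), (57.98772430419922, 59.428348541259766), 77.03629302978516)
scene 15358 [  16 1776  163   80  458   25    0    0    0    2   10   22   39   29
   32   38   34   40   31   36   23]
0.026 1 [651. 225.  30.] [651. 225.  30.]
0.03 5 [650. 215.  31.] [667. 224.  34.]
0.034 15 [645. 208.  35.] [667. 219.  38.]
0.038 29 [637. 208.  38.] [674. 224.  42.]
0.042 37 [637. 209.  42.] [677. 223.  46.]
0.046 35 [640. 207.  46.] [677. 224.  50.]
((654.3428344726562, 222.33932495117188), (58.348182678222656, 58.52385330200195), 77.86815643310547)
wrist 108576 [    0   492 27926   246   362  6493     0     0     0     0     0    64
   235   227   252   323   315   328   270   429   545]
0.014 743 [622. 195.  14.] [685. 257.  16.]
0.034 5 [653. 227.  37.] [663. 233.  38.]
0.038 173 [642. 215.  38.] [674. 236.  42.]
0.042 218 [641. 211.  42.] [675. 236.  46.]
0.046 238 [641. 225.  46.] [676. 236.  50.]
((653.424560546875, 223.77462768554688), (56.95989227294922, 56.49715805053711), 77.0760726928711)
```

```bash
python3 -m creep '[{"translation":[0,0,-3],"twist":[0,0,0]},{"translation":[0,0,-5],"twist":[0,0,0]},{"translation":[0,0,-5],"twist":[0,0,0]},{"translation":[0,0,-5],"twist":[0,0,0]},{"translation":[0,0,-5],"twist":[0,0,0]}]' 0 40
cat > tips.py <<'E'
from h import *
from scipy.spatial.transform import Rotation as Ro
o=observe();p=o['eef_pos'];R=Ro.from_rotvec(o['eef_rot']);print(p.round(4),o['opening'].round(4),o['joint_velocities'].round(2))
for n in ['side','scene']:
    c=read_camera(n);P=cloud(c);np.savez('last_%s.npz'%n,**c)
    Q=P[c['depth']>0]; T=R.inv().apply(Q-p)*1000
    m=(np.hypot(T[:,0],T[:,1])<80)&(T[:,2]>-110)&(Q[:,2]>.045); T=T[m]
    for z in range(15,-110,-5):
        q=T[(T[:,2]<=z)&(T[:,2]>z-5)]
        if len(q)>2: print(n,z,len(q),'x',np.histogram(q[:,0],np.arange(-80,81,10))[0],'y',q[:,1].min().round(),q[:,1].max().round())
E
python3 tips.py; python3 - <<'E'
from h import *
crop('side','s2.png',(130,80,330,310),2.6)
E
```

```text
t: 2.4
eef_pos: [0.6559, 0.2218, 0.0509]
eef_rot: [3.12, -0.359, -0.001]
contact_force: [0.5, 0.9, -0.4]
opening: 0.0688Traceback (most recent call last):
  File "tips.py", line 3, in <module>
    o=observe();p=o['eef_pos'];R=Ro.from_rotvec(o['eef_rot']);print(p.round(4),o['opening'].round(4),o['joint_velocities'].round(2))
                                                                               ^^^^^^^^^^^^^^^^^^
AttributeError: 'float' object has no attribute 'round'
```

View pics/s2.png

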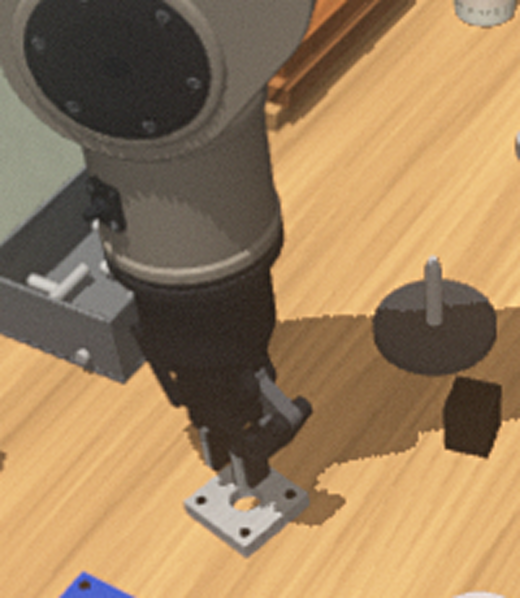

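That picture was still the earlier frame, with the fingers above the plate at about (250,480). I'll fix the script and measure.

```bash
sed -i "s/o\['opening'\].round(4)/o['opening']/" tips.py; python3 tips.py
```

```text
[0.6559 0.2218 0.0509] 0.06881298951837711 [ 0.    0.01  0.    0.01 -0.   -0.   -0.  ]
side -35 4 x [0 0 0 0 1 0 0 0 0 0 0 3 0 0 0 0] y -6.0 11.0
side -40 34 x [ 0  0  0  1  7  0  0  0  0  0  0 26  0  0  0  0] y -11.0 11.0
side -45 54 x [ 0  0  0 14  6  0  0  0  0  0  0 31  3  0  0  0] y -12.0 11.0
side -50 65 x [ 0  0  0 22  9  0  0  0  0  0  0 32  2  0  0  0] y -12.0 11.0
side -55 70 x [ 0  0  0 29  8  0  0  0  0  0  0 31  2  0  0  0] y -12.0 11.0
side -60 67 x [ 0  0  0 29  3  0  0  0  0  0  0 33  2  0  0  0] y -12.0 11.0
side -65 54 x [ 0  0  0 14  9  0  0  0  0  0  0 29  2  0  0  0] y -12.0 10.0
side -70 52 x [ 0  0  0 13  7  0  0  0  0  0  0 32  0  0  0  0] y -12.0 10.0
side -75 50 x [ 0  0  0  6  3  0  0  0  0  0  0 37  4  0  0  0] y -12.0 7.0
side -80 38 x [ 0  0  1 12  1  0  0  0  0  0  0 16  6  2  0  0] y -13.0 3.0
side -85 74 x [ 0 10  4 14 14  0  0  0  0  0  0 12  7 10  3  0] y -13.0 10.0
side -90 143 x [ 0 52 11 24 10  1  0  0  0  0  0  7  5 25  8  0] y -14.0 11.0
side -95 120 x [ 0 38 16  7 13  2  0  0  0  0  5  0  0 31  8  0] y -16.0 11.0
side -100 97 x [ 0 22  5  1 26
[... 521 characters left out ...]
65 62 x [ 0  0  2  7 22  0  0  0  0  0  0  1 19 11  0  0] y -11.0 12.0
scene -70 56 x [ 0  0  3  7 20  0  0  0  0  0  0  4 13  9  0  0] y -11.0 12.0
scene -75 55 x [ 0  0  0 13 22  0  0  0  0  0  0  2 13  5  0  0] y -11.0 13.0
scene -80 47 x [ 0  1  3  9 15  0  0  0  0  0  0  1  9  9  0  0] y -12.0 15.0
scene -85 92 x [ 0  7 10 11 14  0  0  0  0  0  0  7 20 12 10  1] y -12.0 14.0
scene -90 148 x [ 0 13 22 10  8  0  0  0  0  0  0 13 29 10 33 10] y -14.0 15.0
scene -95 158 x [ 0 23 28  5  4  6  0  0  0  0  1 14 26  3 43  5] y -13.0 16.0
scene -100 127 x [ 0 16 14  0  5  9  1  3  2  2  6 16 19  2 27  5] y -15.0 18.0
scene -105 200 x [ 0 12 14  0 11 10  8 10 12  4 16 63  9  4 24  3] y -16.0 19.0
```

The depth data show the real fingertips 38–40 mm behind the reported TCP at 69 mm opening, and about 31 mm behind at 25 mm. The reported TCP therefore lies about 28 mm beyond the true tips, against what was specified. The body, at about −100, shows the same shift. I'll subtract 28 mm from every grasp height.

```bash
python3 to.py 653.5 223.5 -29 -13
python3 -m creep '[{"translation":[-0.3,-0.1,2.5],"twist":[0,0,0]},{"translation":[-0.3,-0.1,5],"twist":[0,0,0]},{"translation":[-0.3,-0.1,7],"twist":[0,0,0]},{"translation":[-0.3,-0.1,7.6],"twist":[0,0,0]},{"translation":[-0.3,-0.1,7.6],"twist":[0,0,0]}]' 0 40
python3 to.py 653.5 223.5 -29 -13
```

```text
cm [-0.23 -0.14  7.93] tw [ 0.002  0.001 -0.002] t 2.5 pos [655.6 221.7  50.3] op 82.2 F [ 0.3 -0.  -0.6]
t: 2.92
eef_pos: [0.6512, 0.2227, -0.0281]
eef_rot: [3.117, -0.359, -0.008]
contact_force: [-0.4, -0.1, 0.1]
opening: 0.0852
cm [ 0.21 -0.13  0.09] tw [ 0.004  0.005 -0.002] t 2.92 pos [651.2 222.7 -28.1] op 85.2 F [-0.4 -0.1  0.1]
```

```bash
python3 -m creep '[{"translation":[0.1,-0.1,0.2],"twist":[0.004,0.005,0]},{"translation":[0.1,-0.1,0.2],"twist":[0.004,0.005,0]},{"translation":[0.1,-0.1,0.2],"twist":[0.004,0.005,0]},{"translation":[0.1,-0.1,0.2],"twist":[0.004,0.005,0]},{"translation":[0.1,-0.1,0.2],"twist":[0.004,0.005,0]}]' 0.9 50
python3 -m creep '[{"translation":[0,0,0],"twist":[0,0,0]},{"translation":[0,0,-3],"twist":[0,0,0]},{"translation":[0,0,-6],"twist":[0,0,0]},{"translation":[0,0,-10],"twist":[0,0,0]},{"translation":[0,0,-13],"twist":[0,0,0]}]' 
python3 to.py 446.5 16.8 100 -13
python3 - <<'E'
from h import *
snap('side','s3.png',(110,140,350,320),3.3)
E
```

```text
t: 3.33
eef_pos: [0.653, 0.2236, -0.0287]
eef_rot: [-3.121, 0.359, -0.003]
contact_force: [-3.1, -1.4, 8.0]
opening: 0.0542
t: 3.75
eef_pos: [0.6532, 0.2236, 0.1043]
eef_rot: [-3.12, 0.359, -0.005]
contact_force: [2.0, 0.6, -1.6]
opening: 0.0542
cm [-15.43  24.84   0.34] tw [-0.002 -0.003 -0.002] t 3.75 pos [653.2 223.6 104.3] op 54.2 F [ 2.   0.6 -1.6]
```

View pics/s3.png

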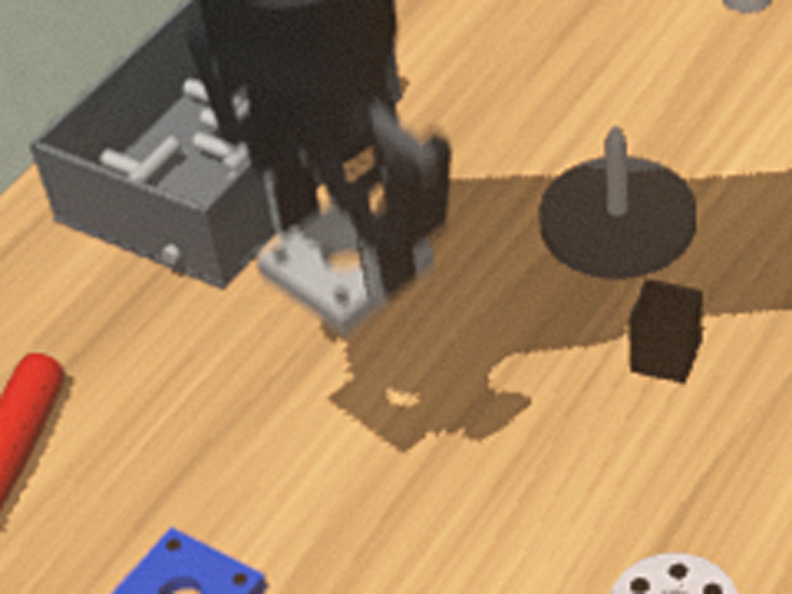

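The side crop shows the plate held level at crop (345,265), clear of the bench. I'll carry it to the shaft.

```bash
python3 -m creep '[{"translation":[-2.0,3.2,0],"twist":[0,0,0]},{"translation":[-4.0,6.4,0],"twist":[0,0,0]},{"translation":[-6.0,9.6,0],"twist":[0,0,0]},{"translation":[-8.0,12.9,0],"twist":[0,0,0]},{"translation":[-10,16.1,0.3],"twist":[0,0,0]}]' 
python3 -m creep '[{"translation":[-1.9,3.0,0],"twist":[0,0,0]},{"translation":[-3.7,6,0],"twist":[0,0,0]},{"translation":[-5.0,8.1,0.5],"twist":[0,0,0]},{"translation":[-5.0,8.1,0.5],"twist":[0,0,0]},{"translation":[-5.0,8.1,0.5],"twist":[0,0,0]}]' 
python3 to.py 446.5 16.8 70 -13
```

```text
t: 4.22
eef_pos: [0.5208, 0.0894, 0.1059]
eef_rot: [-3.115, 0.359, -0.017]
contact_force: [1.1, -0.2, -1.3]
opening: 0.0539
t: 4.63
eef_pos: [0.4531, 0.021, 0.1002]
eef_rot: [-3.115, 0.362, -0.018]
contact_force: [1.2, -0.6, -2.6]
opening: 0.054
cm [-0.58  0.59  3.01] tw [-0.007 -0.011 -0.005] t 4.63 pos [453.1  21.  100.2] op 54.0 F [ 1.2 -0.6 -2.6]
```

```bash
python3 -m creep '[{"translation":[-0.5,0.5,1],"twist":[-0.007,-0.011,-0.005]},{"translation":[-0.6,0.6,2],"twist":[-0.007,-0.011,-0.005]},{"translation":[-0.6,0.6,2],"twist":[-0.007,-0.011,-0.005]},{"translation":[-0.6,0.6,2],"twist":[-0.007,-0.011,-0.005]}]' 
python3 to.py 446.5 16.8 -17 -13
python3 - <<'E'
from h import *
c=snap('side','s4.png',(310,140,470,260),5)
P=cloud(c);p=observe()['eef_pos']
m=(c['depth']>0)&(abs(P[...,2]-p[2]-.0287-.012)<.004)&(np.hypot(P[...,0]-p[0],P[...,1]-p[1])<.045)
print(m.sum(),cv2.minAreaRect((P[m][:,:2]*1000).astype(np.float32)))
c=snap('wrist','w4.png'); P=cloud(c)
m=(c['depth']>0)&(abs(P[...,2]-p[2]-.0287-.012)<.004)&(np.hypot(P[...,0]-p[0],P[...,1]-p[1])<.045)
print(m.sum(),cv2.minAreaRect((P[m][:,:2]*1000).astype(np.float32)))
E
```

```text
t: 4.97
eef_pos: [0.446, 0.017, 0.0795]
eef_rot: [3.121, -0.354, -0.003]
contact_force: [0.8, 0.2, -2.8]
opening: 0.0537
cm [ 0.07 -0.    9.65] tw [0.001 0.002 0.001] t 4.97 pos [446.   17.   79.5] op 53.7 F [ 0.8  0.2 -2.8]
731 ((447.89532470703125, 20.394424438476562), (64.07890319824219, 72.22856903076172), 57.185489654541016)
13594 ((446.6885986328125, 17.407175064086914), (57.149417877197266, 76.74730682373047), 77.32838439941406)
```

View pics/s4.png

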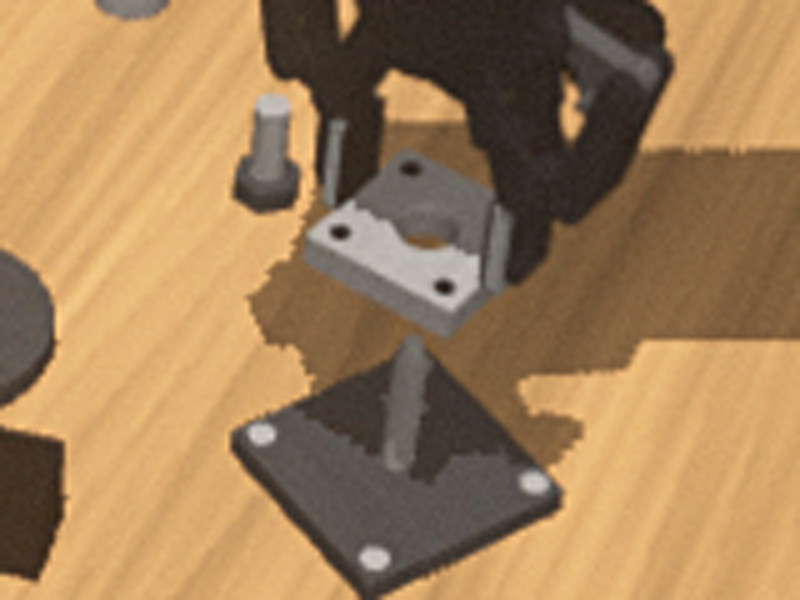

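The plate hole is at crop (430,229) and the shaft tip at (413,340), so the plate is nearly above the shaft. I'll check the offset between them in both fixed cameras.

```bash
python3 - <<'E'
from h import *
c=np.load('last_side.npz')
print('side hole',onz(c,396,185.8,.1202)*1000,'tip',onz(c,392.6,207.8,.07)*1000,'base',onz(c,310+398/5,140+466/5,.012)*1000)
snap('scene','c4.png',(180,130,310,260),4.6)
E
```

```text
side hole [444.09694558  17.38532376 120.2       ] tip [444.81821803  16.97193472  70.        ] base [442.85765067  20.47766869  12.        ]
```

View pics/c4.png

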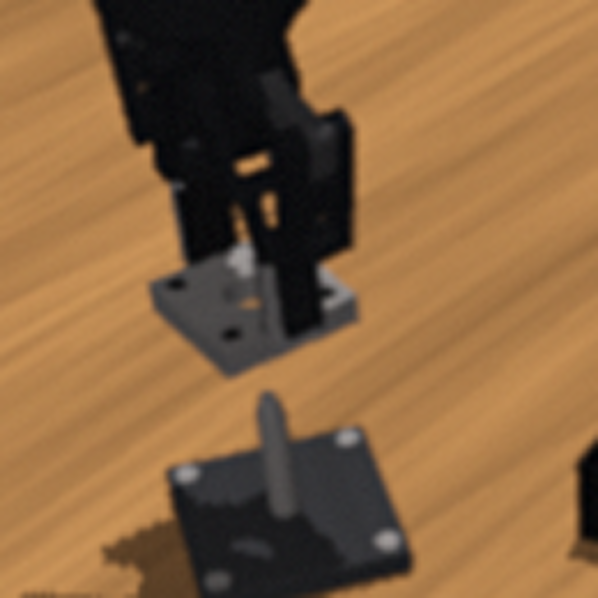

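Side camera: hole (444.1, 17.4) against tip (444.8, 17.0), so they are aligned within 1 mm. I'll lower the plate while watching the force.

```bash
python3 -m creep '[{"translation":[0,0,2],"twist":[0,0,0]},{"translation":[0,0,4],"twist":[0,0,0]},{"translation":[0,0,5.5],"twist":[0,0,0]},{"translation":[0,0,5.5],"twist":[0,0,0]}]' 
python3 -m creep '[{"translation":[0,0,1],"twist":[0,0,0]},{"translation":[0,0,2],"twist":[0,0,0]},{"translation":[0,0,3],"twist":[0,0,0]},{"translation":[0,0,3],"twist":[0,0,0]}]' 
python3 to.py 446 17 -17 -13
```

```text
t: 5.45
eef_pos: [0.4454, 0.017, 0.0234]
eef_rot: [3.121, -0.353, -0.005]
contact_force: [-0.9, -0.1, -3.1]
opening: 0.0539
t: 5.78
eef_pos: [0.4448, 0.017, -0.0076]
eef_rot: [3.12, -0.353, -0.007]
contact_force: [-1.1, 0.1, -1.7]
opening: 0.0538
cm [ 0.12 -0.03  0.94] tw [0.002 0.004 0.002] t 5.78 pos [444.8  17.   -7.6] op 53.8 F [-1.1  0.1 -1.7]
```

```bash
python3 -m creep '[{"translation":[0.1,0,0.4],"twist":[0.002,0.004,0]},{"translation":[0.1,0,0.8],"twist":[0.002,0.004,0]},{"translation":[0.1,0,0.95],"twist":[0.002,0.004,0]},{"translation":[0.1,0,0.95],"twist":[0.002,0.004,0]}]' 
python3 -m creep '[{"translation":[0,0,0],"twist":[0,0,0]},{"translation":[0,0,0],"twist":[0,0,0]},{"translation":[0,0,0],"twist":[0,0,0]},{"translation":[0,0,0],"twist":[0,0,0]},{"translation":[0,0,0],"twist":[0,0,0]}]' 0
python3 -m creep '[{"translation":[0,0,-3],"twist":[0,0,0]},{"translation":[0,0,-6],"twist":[0,0,0]},{"translation":[0,0,-9],"twist":[0,0,0]},{"translation":[0,0,-12],"twist":[0,0,0]},{"translation":[0,0,-13],"twist":[0,0,0]}]'
python3 to.py 647.5 -190.5 100 0
python3 - <<'E'
from h import *
c=snap('side','s5.png',(310,140,470,260),5); P=cloud(c)
m=(c['depth']>0)&(abs(P[...,2]-.024)<.004)&(np.hypot(P[...,0]-.446,P[...,1]-.017)<.05)
print(m.sum(),cv2.minAreaRect((P[m][:,:2]*1000).astype(np.float32)),np.median(P[m][:,2]))
E
```

```text
t: 6.12
eef_pos: [0.4459, 0.0167, -0.0168]
eef_rot: [-3.121, 0.353, 0.0]
contact_force: [-3.0, -0.1, 5.6]
opening: 0.0539
t: 6.53
eef_pos: [0.446, 0.0168, -0.0167]
eef_rot: [-3.121, 0.353, -0.0]
contact_force: [1.3, 0.5, 0.4]
opening: 0.0854
t: 6.95
eef_pos: [0.4475, 0.0169, 0.1169]
eef_rot: [-3.12, 0.353, -0.007]
contact_force: [1.5, 0.6, 0.5]
opening: 0.0853
cm [24.12 15.74  1.76] tw [-0.002 -0.004 -0.226] t 6.95 pos [447.5  16.9 116.9] op 85.3 F [1.5 0.6 0.5]
707 ((445.760986328125, 16.613727569580078), (58.234474182128906, 57.892757415771484), 78.27189636230469) 0.02404005683246946
```

View pics/s5.png

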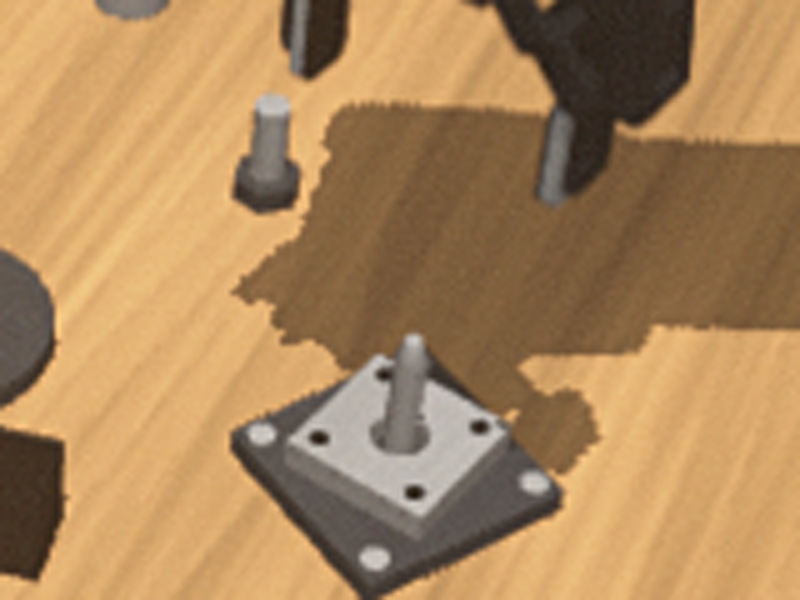

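The plate is seated flat: its top is at z = 24.0 mm and its centre at (445.8, 16.6). The crop shows the shaft through the hole at (400,440). Next is the sleeve.

```bash
python3 -m creep '[{"translation":[3.4,2.2,0],"twist":[0,0,0]},{"translation":[6.8,4.4,0],"twist":[0,0,0]},{"translation":[10.2,6.6,0],"twist":[0,0,0]},{"translation":[13.6,8.8,0],"twist":[0,0,0]},{"translation":[17,11,0],"twist":[0,0,0]}]' 0 40
python3 -m creep '[{"translation":[3.5,2.3,2],"twist":[0,0,0]},{"translation":[7.1,4.7,4],"twist":[0,0,0]},{"translation":[7.1,4.7,6],"twist":[0,0,0]},{"translation":[7.1,4.7,6],"twist":[0,0,0]}]'
python3 to.py 647.5 -190.5 -28 -13
python3 - <<'E'
from h import *
c=snap('wrist','w6.png'); P=cloud(c)
m=(c['depth']>0)&(abs(P[...,2]-.018)<.005)&(np.hypot(P[...,0]-.6475,P[...,1]+.1905)<.03)
print(m.sum(),cv2.minAreaRect((P[m][:,:2]*1000).astype(np.float32)),np.median(P[m][:,2]))
E
```

```text
t: 7.42
eef_pos: [0.5898, -0.1297, 0.1165]
eef_rot: [-3.119, 0.353, -0.007]
contact_force: [0.6, 1.4, 0.3]
opening: 0.0852
t: 7.75
eef_pos: [0.6471, -0.1938, 0.0503]
eef_rot: [-3.12, 0.357, 0.003]
contact_force: [-1.8, 1.3, -0.9]
opening: 0.0854
cm [-0.02 -0.32  7.83] tw [-0.001  0.002 -0.001] t 7.75 pos [ 647.1 -193.8   50.3] op 85.4 F [-1.8  1.3 -0.9]
1385 ((647.6098022460938, -189.50448608398438), (32.99928665161133, 33.396793365478516), 37.443115234375) 0.018921589437953353
```

```bash
python3 -m creep '[{"translation":[0,-0.4,3],"twist":[0,0,0]},{"translation":[0,-0.4,6],"twist":[0,0,0]},{"translation":[0,-0.4,7.8],"twist":[0,0,0]},{"translation":[0,-0.4,7.8],"twist":[0,0,0]},{"translation":[0,-0.4,7.8],"twist":[0,0,0]}]' 0 40
python3 to.py 647.6 -190 -28 -13
python3 -m creep '[{"translation":[0,0,0],"twist":[0,0,0]},{"translation":[0,0,0],"twist":[0,0,0]},{"translation":[0,0,0],"twist":[0,0,0]},{"translation":[0,0,0],"twist":[0,0,0]},{"translation":[0,0,0],"twist":[0,0,0]}]' 0.9 40
python3 -m creep '[{"translation":[0,0,0],"twist":[0,0,0]},{"translation":[0,0,0],"twist":[0,0,0]},{"translation":[0,0,0],"twist":[0,0,0]}]'
python3 to.py 446 16.9 90 -13
```

```text
t: 8.22
eef_pos: [0.6472, -0.1874, -0.0254]
eef_rot: [-3.119, 0.354, 0.004]
contact_force: [0.5, 0.1, 0.4]
opening: 0.0856
cm [0.1  0.24 0.25] tw [-0.002  0.003  0.001] t 8.22 pos [ 647.2 -187.4  -25.4] op 85.6 F [0.5 0.1 0.4]
t: 8.63
eef_pos: [0.6479, -0.1875, -0.0241]
eef_rot: [-3.119, 0.354, 0.001]
contact_force: [-4.4, 1.9, 12.9]
opening: 0.0321
t: 8.88
eef_pos: [0.648, -0.1875, -0.0239]
eef_rot: [-3.119, 0.354, 0.001]
contact_force: [0.1, -0.7, -0.3]
opening: 0.0316
cm [-24.28 -15.42 -11.34] tw [-0.002  0.001  0.001] t 8.88 pos [ 648.  -187.5  -23.9] op 31.6 F [ 0.1 -0.7 -0.3]
```

```bash
python3 -m creep '[{"translation":[0,0,-3],"twist":[0,0,0]},{"translation":[0,0,-6],"twist":[0,0,0]},{"translation":[0,0,-9],"twist":[0,0,0]},{"translation":[-1,-0.7,-12],"twist":[0,0,0]},{"translation":[-4,-2.5,-12],"twist":[0,0,0]}]' 
python3 -m creep '[{"translation":[-3.4,-2.2,0],"twist":[0,0,0]},{"translation":[-6.8,-4.3,0],"twist":[0,0,0]},{"translation":[-10.2,-6.5,0],"twist":[0,0,0]},{"translation":[-13.6,-8.6,0],"twist":[0,0,0]},{"translation":[-17,-10.8,0],"twist":[0,0,0]}]' 
python3 to.py 446.2 19 75 -13
```

```text
t: 9.3
eef_pos: [0.6191, -0.158, 0.1018]
eef_rot: [-3.12, 0.36, -0.014]
contact_force: [0.1, 0.5, -0.6]
opening: 0.0318
t: 9.72
eef_pos: [0.4765, -0.0133, 0.1005]
eef_rot: [-3.12, 0.36, -0.014]
contact_force: [0.9, 1.2, -1.2]
opening: 0.0313
cm [-3.71 -2.46  2.52] tw [-0.001 -0.009 -0.003] t 9.72 pos [476.5 -13.3 100.5] op 31.3 F [ 0.9  1.2 -1.2]
```

```bash
python3 -m creep '[{"translation":[-2.5,-1.6,0.5],"twist":[0,-0.009,0]},{"translation":[-3.7,-2.5,1.5],"twist":[0,-0.009,0]},{"translation":[-3.7,-2.5,2.5],"twist":[0,-0.009,0]},{"translation":[-3.7,-2.5,2.5],"twist":[0,-0.009,0]},{"translation":[-3.7,-2.5,2.5],"twist":[0,-0.009,0]}]' 
python3 to.py 446.2 19 0 -13
python3 - <<'E'
from h import *
c=snap('side','s7.png',(310,120,470,240),5); P=cloud(c);p=observe()['eef_pos']
m=(c['depth']>0)&(abs(P[...,2]-p[2]-.024-.018)<.003)&(np.hypot(P[...,0]-p[0],P[...,1]-p[1]+.002)<.022)
print(m.sum(),cv2.minAreaRect((P[m][:,:2]*1000).astype(np.float32)))
E
```

```text
t: 10.13
eef_pos: [0.4466, 0.0189, 0.0751]
eef_rot: [-3.12, 0.361, 0.001]
contact_force: [0.7, -0.5, -0.1]
opening: 0.0313
cm [-0.04  0.01  7.51] tw [-0.001  0.001 -0.003] t 10.13 pos [446.6  18.9  75.1] op 31.3 F [ 0.7 -0.5 -0.1]
138 ((452.3410339355469, 20.135513305664062), (30.82548713684082, 37.958770751953125), 20.574607849121094)
```

View pics/s7.png

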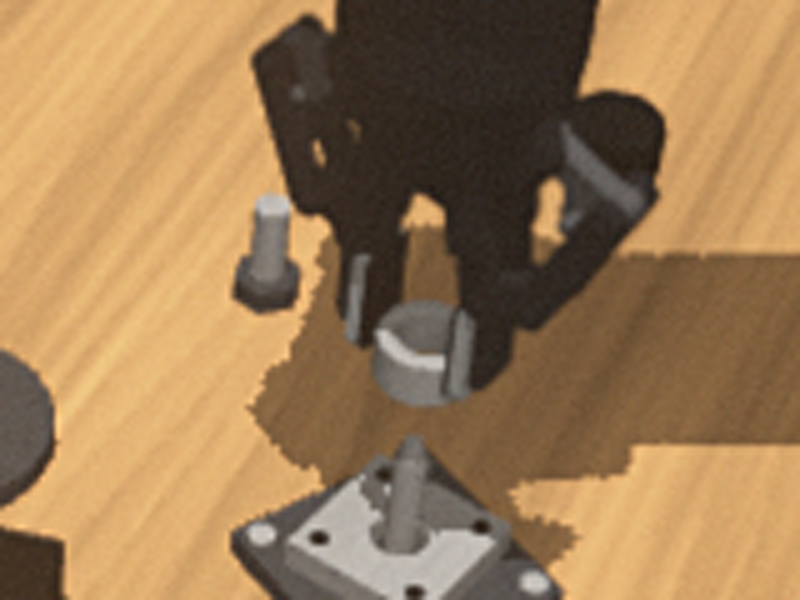

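The sleeve is upright in the jaws, with its top rim centred at about (423,333), and the shaft tip is at (413,438).

```bash
python3 - <<'E'
from h import *
c=np.load('last_side.npz')
f=lambda x,y,z:(onz(c,310+x/5,120+y/5,z)*1000).round(1)
print('top',f(423,333,.117),'tip',f(413,439,.07))
# project expected: sleeve circle at axis = tip
q=onz(c,392.6,207.8,.07)
for z in (.099,.117):
  X=c['R']@np.array([q[0],q[1],z])+c['t']; x=X[:2]/X[2]; x=x*(1+c['k1']*(x@x)); print(z,((x[0]*c['fx']+c['cx'])-310)*5,((x[1]*c['fy']+c['cy'])-120)*5)
E
```

```text
top [446.4  16.8 117. ] tip [444.8  17.   70. ]
0.099 421.74820296485905 375.6708546931017
0.117 427.3624919810453 334.90672607433385
```

Aligned within 2 mm, so I'll lower it.

```bash
python3 -m creep '[{"translation":[-0.1,0,2],"twist":[0,0,0]},{"translation":[-0.1,0,4],"twist":[0,0,0]},{"translation":[-0.1,0,5.5],"twist":[0,0,0]},{"translation":[-0.1,0,5.5],"twist":[0,0,0]}]' 
python3 to.py 445.6 19 0 -13
python3 -m creep '[{"translation":[0,0,0.7],"twist":[0,0,0]},{"translation":[0,0,1.4],"twist":[0,0,0]},{"translation":[0,0,1.7],"twist":[0,0,0]},{"translation":[0,0,1.7],"twist":[0,0,0]}]' 
python3 to.py 445.6 19 0 -13
```

```text
t: 10.52
eef_pos: [0.4454, 0.018, 0.0186]
eef_rot: [3.12, -0.364, -0.004]
contact_force: [-1.1, 0.6, -1.0]
opening: 0.0313
cm [ 0.   -0.1   1.86] tw [ 0.     0.003 -0.005] t 10.52 pos [445.4  18.   18.6] op 31.3 F [-1.1  0.6 -1. ]
t: 10.85
eef_pos: [0.4453, 0.0179, 0.0013]
eef_rot: [3.12, -0.364, -0.005]
contact_force: [0.1, 0.1, -1.3]
opening: 0.0313
cm [ 0.   -0.12  0.13] tw [ 0.001  0.003 -0.005] t 10.85 pos [445.3  17.9   1.3] op 31.3 F [ 0.1  0.1 -1.3]
```

```bash
python3 -m creep '[{"translation":[0,-0.1,0.1],"twist":[0,0,0]},{"translation":[0,-0.1,0.15],"twist":[0,0,0]},{"translation":[0,-0.1,0.15],"twist":[0,0,0]}]' 
python3 -m creep '[{"translation":[0,0,0],"twist":[0,0,0]},{"translation":[0,0,0],"twist":[0,0,0]},{"translation":[0,0,0],"twist":[0,0,0]},{"translation":[0,0,0],"twist":[0,0,0]},{"translation":[0,0,0],"twist":[0,0,0]}]' 0
python3 -m creep '[{"translation":[0,0,0],"twist":[0,0,0]},{"translation":[0,0,-3],"twist":[0,0,0]},{"translation":[0,0,-6],"twist":[0,0,0]},{"translation":[0,0,-9],"twist":[0,0,0]},{"translation":[0,0,-11],"twist":[0,0,0]}]'
python3 to.py 474.5 248.2 110 -13
python3 - <<'E'
from h import *
c=snap('side','s8.png',(310,140,470,260),5); P=cloud(c)
m=(c['depth']>0)&(abs(P[...,2]-.042)<.004)&(np.hypot(P[...,0]-.446,P[...,1]-.017)<.03)
print(m.sum(),cv2.minAreaRect((P[m][:,:2]*1000).astype(np.float32)),np.median(P[m][:,2]))
E
```

```text
t: 11.1
eef_pos: [0.4458, 0.019, 0.0001]
eef_rot: [-3.12, 0.364, 0.004]
contact_force: [0.3, 0.4, -1.2]
opening: 0.0318
t: 11.52
eef_pos: [0.4458, 0.019, 0.0001]
eef_rot: [-3.12, 0.364, 0.004]
contact_force: [-0.4, -0.3, -0.3]
opening: 0.0854
t: 11.93
eef_pos: [0.4466, 0.0189, 0.1126]
eef_rot: [-3.12, 0.364, 0.001]
contact_force: [0.2, 0.1, 0.3]
opening: 0.0855
cm [ -2.57 -22.96   0.27] tw [-0.     0.001 -0.006] t 11.93 pos [446.6  18.9 112.6] op 85.5 F [0.2 0.1 0.3]
169 ((444.50970458984375, 17.227821350097656), (31.855398178100586, 31.52737808227539), 16.514406204223633) 0.041411970008645015
```

View pics/s8.png

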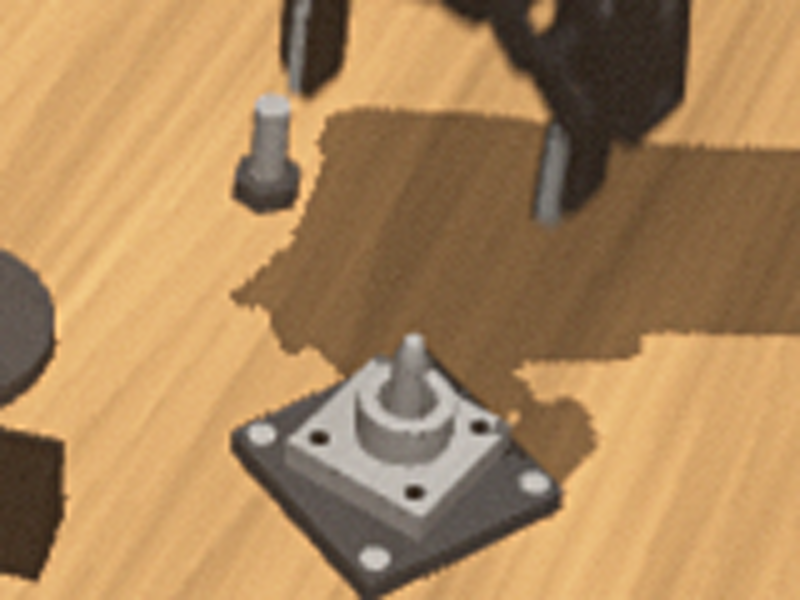

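The sleeve is seated on the plate at crop (405,415), with its top at z = 41.4 mm and its centre at (444.5, 17.2). Next is the pulley.

```bash
python3 -m creep '[{"translation":[-0.4,-4,0],"twist":[0,0,0]},{"translation":[-0.8,-8,0],"twist":[0,0,0]},{"translation":[-1.3,-12,0],"twist":[0,0,0]},{"translation":[-1.8,-16,1],"twist":[0,0,0]},{"translation":[-2.2,-20,3],"twist":[0,0,0]}]' 0 40
python3 -m creep '[{"translation":[-0.4,-3,1],"twist":[0,0,0]},{"translation":[-0.4,-3,3],"twist":[0,0,0]},{"translation":[-0.4,-3,3],"twist":[0,0,0]},{"translation":[-0.4,-3,3],"twist":[0,0,0]}]'
python3 to.py 474.5 248.2 -34 -13
python3 - <<'E'
from h import *
c=snap('wrist','w9.png'); P=cloud(c)
m=(c['depth']>0)&(abs(P[...,2]-.016)<.004)&(np.hypot(P[...,0]-.4745,P[...,1]-.248)<.045)
print(m.sum(),cv2.minAreaRect((P[m][:,:2]*1000).astype(np.float32)),np.median(P[m][:,2]))
E
```

```text
t: 12.4
eef_pos: [0.4736, 0.2191, 0.0883]
eef_rot: [-3.116, 0.364, -0.009]
contact_force: [1.4, 0.2, 0.1]
opening: 0.0854
t: 12.73
eef_pos: [0.476, 0.2487, 0.0577]
eef_rot: [-3.118, 0.364, -0.006]
contact_force: [0.4, 0.8, 0.3]
opening: 0.0854
cm [-0.16  0.11  9.17] tw [-0.003 -0.003 -0.005] t 12.73 pos [476.  248.7  57.7] op 85.4 F [0.4 0.8 0.3]
5433 ((474.063232421875, 250.64859008789062), (61.182342529296875, 60.7978401184082), 28.270626068115234) 0.017208538590076913
```

```bash
python3 -m creep '[{"translation":[-0.2,0,3],"twist":[0,0,0]},{"translation":[-0.2,0,6],"twist":[0,0,0]},{"translation":[-0.2,0,8.6],"twist":[0,0,0]},{"translation":[-0.2,0,9.1],"twist":[0,0,0]},{"translation":[-0.2,0,9.1],"twist":[0,0,0]}]' 0 40
python3 to.py 474.3 249.3 -34 -13
python3 -m creep '[{"translation":[0,0,0],"twist":[0,0,0]},{"translation":[0,0,0],"twist":[0,0,0]},{"translation":[0,0,0],"twist":[0,0,0]},{"translation":[0,0,0],"twist":[0,0,0]},{"translation":[0,0,0],"twist":[0,0,0]}]' 0.9 40
python3 to.py 446 16.9 90 -13
```

```text
t: 13.2
eef_pos: [0.475, 0.248, -0.0326]
eef_rot: [-3.118, 0.367, -0.006]
contact_force: [-0.3, 0.3, -0.1]
opening: 0.0854
cm [-0.1  -0.11  0.14] tw [-0.003 -0.003 -0.008] t 13.2 pos [475.  248.  -32.6] op 85.4 F [-0.3  0.3 -0.1]
t: 13.62
eef_pos: [0.4761, 0.2482, -0.0301]
eef_rot: [-3.116, 0.368, -0.009]
contact_force: [-3.8, -4.1, 20.0]
opening: 0.0594
cm [  2.53  23.14 -12.1 ] tw [-0.004 -0.005 -0.008] t 13.62 pos [476.1 248.2 -30.1] op 59.4 F [-3.8 -4.1 20. ]
```

```bash
python3 -m creep '[{"translation":[0,0,0],"twist":[0,0,0]},{"translation":[0,0,-3],"twist":[0,0,0]},{"translation":[0,0,-6],"twist":[0,0,0]},{"translation":[0,0,-9],"twist":[0,0,0]},{"translation":[0,0,-12],"twist":[0,0,0]}]' 
python3 to.py 446 16 100 -13
python3 -m creep '[{"translation":[0.4,4,-0.5],"twist":[0,0,0]},{"translation":[0.9,8,-0.5],"twist":[0,0,0]},{"translation":[1.3,12,-0.5],"twist":[0,0,0]},{"translation":[1.8,16,-0.5],"twist":[0,0,0]},{"translation":[2.3,20,-0.5],"twist":[0,0,0]}]' 
python3 to.py 446 16 90 -13
```

```text
t: 14.03
eef_pos: [0.4755, 0.2477, 0.0928]
eef_rot: [-3.115, 0.368, -0.011]
contact_force: [0.2, 0.3, -2.4]
opening: 0.0593
cm [ 2.54 23.22 -0.84] tw [-0.006 -0.006 -0.009] t 14.03 pos [475.5 247.7  92.8] op 59.3 F [ 0.2  0.3 -2.4]
t: 14.45
eef_pos: [0.451, 0.0463, 0.0983]
eef_rot: [-3.114, 0.368, -0.014]
contact_force: [2.1, -0.1, -0.9]
opening: 0.0593
cm [0.21 3.07 0.81] tw [-0.007 -0.008 -0.008] t 14.45 pos [451.   46.3  98.3] op 59.3 F [ 2.1 -0.1 -0.9]
```

```bash
python3 -m creep '[{"translation":[0.2,2.5,1],"twist":[-0.007,-0.008,0]},{"translation":[0.2,3.1,2.5],"twist":[-0.007,-0.008,0]},{"translation":[0.2,3.1,3.3],"twist":[-0.007,-0.008,0]},{"translation":[0.2,3.1,3.3],"twist":[-0.007,-0.008,0]},{"translation":[0.2,3.1,3.3],"twist":[-0.007,-0.008,0]}]' 
python3 to.py 446 16 12 -13
python3 - <<'E'
from h import *
from scipy.optimize import least_squares
c=snap('side','s10.png',(310,120,470,240),5); p=observe()['eef_pos']
for n in ['side','wrist','scene']:
    c=read_camera(n); P=cloud(c); np.savez('last_%s.npz'%n,**c)
    m=(c['depth']>0)&(np.hypot(P[...,0]-p[0],P[...,1]-p[1])<.036)&(P[...,2]>p[2]+.025)&(P[...,2]<p[2]+.055)
    Q=P[m]; zt=p[2]+.030+.016; s=abs(Q[:,2]-zt)<.006
    bright=c['image'][m].mean(1)
    print(n,np.histogram(Q[:,2]-p[2],np.arange(.024,.06,.004))[0],cv2.minEnclosingCircle((Q[s][:,:2]*1000).astype(np.float32)),np.median(Q[s][:,2])-p[2])
E
```

```text
t: 14.87
eef_pos: [0.4463, 0.0168, 0.0656]
eef_rot: [-3.12, 0.367, -0.001]
contact_force: [1.2, -0.4, -0.8]
opening: 0.0592
cm [-0.02  0.09  5.36] tw [-0.    -0.001 -0.007] t 14.87 pos [446.3  16.8  65.6] op 59.2 F [ 1.2 -0.4 -0.8]
side [  0  43 146  39  82 606  38  23] ((446.39984130859375, 18.593034744262695), 34.86276626586914) 0.04573303138659693
wrist [    0    11   837   167   297 12575   838   235] ((447.93402099609375, 22.5887451171875), 34.56678009033203) 0.0469622894872776
scene [  0  83  67  18 170 191  29  22] ((446.4748840332031, 13.835724830627441), 34.35159683227539) 0.04419706257694922
```

View pics/s10.png

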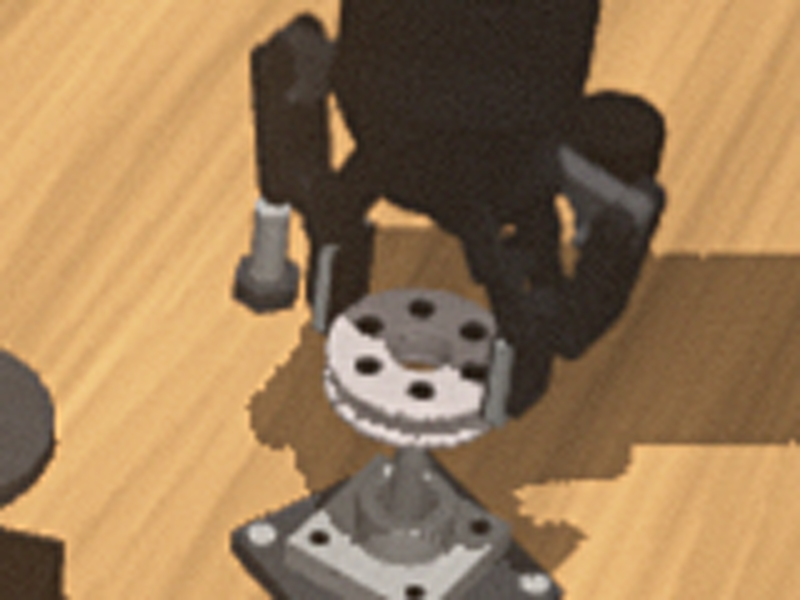

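The pulley is held level. The mean of its dots is (421,349), and the shaft axis at that height projects to (426,347), so it is about 2 mm off in +x. I'll correct by −1.5 mm and lower it.

```bash
python3 -m creep '[{"translation":[-0.15,0,1.5],"twist":[0,0,0]},{"translation":[-0.15,0,3],"twist":[0,0,0]},{"translation":[-0.15,0,4],"twist":[0,0,0]},{"translation":[-0.15,0,4.4],"twist":[0,0,0]},{"translation":[-0.15,0,4.4],"twist":[0,0,0]}]' 
python3 to.py 445 16.8 12 -13
python3 -m creep '[{"translation":[0,0,0.5],"twist":[0,0,0]},{"translation":[0,0,0.9],"twist":[0,0,0]},{"translation":[0,0,0.9],"twist":[0,0,0]}]' 
python3 to.py 445 16.8 12 -13
```

```text
t: 15.48
eef_pos: [0.4447, 0.0172, 0.0211]
eef_rot: [3.12, -0.366, -0.0]
contact_force: [-0.4, -0.3, -1.3]
opening: 0.0593
cm [0.03 0.03 0.91] tw [ 0.     0.    -0.007] t 15.48 pos [444.7  17.2  21.1] op 59.3 F [-0.4 -0.3 -1.3]
t: 15.73
eef_pos: [0.4453, 0.0173, 0.0122]
eef_rot: [-3.12, 0.366, -0.001]
contact_force: [-1.3, -0.3, 6.0]
opening: 0.0592
cm [-0.01  0.06  0.02] tw [-0.    -0.001 -0.007] t 15.73 pos [445.3  17.3  12.2] op 59.2 F [-1.3 -0.3  6. ]
```

Contact of 6 N at the seated height. I'll release, lift and check.

```bash
python3 -m creep '[{"translation":[0,0,0],"twist":[0,0,0]},{"translation":[0,0,0],"twist":[0,0,0]},{"translation":[0,0,0],"twist":[0,0,0]},{"translation":[0,0,0],"twist":[0,0,0]},{"translation":[0,0,0],"twist":[0,0,0]}]' 0
python3 -m creep '[{"translation":[0,0,-3],"twist":[0,0,0]},{"translation":[0,0,-6],"twist":[0,0,0]},{"translation":[0,0,-9],"twist":[0,0,0]},{"translation":[0,0,-11],"twist":[0,0,0]},{"translation":[0,0,-11],"twist":[0,0,0]}]'
python3 to.py 454.5 -236.5 110 -13
python3 - <<'E'
from h import *
for n in ['side','scene']:
    c=snap(n,n+'11.png'); P=cloud(c)
    m=(c['depth']>0)&(abs(P[...,2]-.058)<.004)&(np.hypot(P[...,0]-.446,P[...,1]-.017)<.04)
    A=np.c_[P[m][:,:2],np.ones(m.sum())]; k=np.linalg.lstsq(A,P[m][:,2],rcond=None)[0]
    print(n,m.sum(),cv2.minAreaRect((P[m][:,:2]*1000).astype(np.float32)),np.median(P[m][:,2]),'slope',k[:2])
E
```

```text
t: 16.15
eef_pos: [0.4453, 0.0173, 0.0122]
eef_rot: [-3.12, 0.366, -0.001]
contact_force: [0.6, 0.4, -0.3]
opening: 0.0853
t: 16.57
eef_pos: [0.4474, 0.0176, 0.1261]
eef_rot: [-3.118, 0.366, -0.01]
contact_force: [1.0, 0.3, 1.1]
opening: 0.0853
cm [ 6.57 24.56  1.57] tw [-0.003 -0.006 -0.007] t 16.57 pos [447.4  17.6 126.1] op 85.3 F [1.  0.3 1.1]
side 712 ((445.29364013671875, 18.411808013916016), (60.87626647949219, 60.94572830200195), 12.33977222442627) 0.05808835725814385 slope [ 2.99664598e-05 -3.31136735e-03]
scene 536 ((447.132568359375, 17.330867767333984), (58.84437942504883, 60.09629440307617), 18.440868377685547) 0.05643872349560916 slope [-0.0019457  0.0023674]
```

The pulley is seated flat: its top is at 58.1 mm and its centre at about (446, 18). Next is the cap.

```bash
python3 -m creep '[{"translation":[1,4,0],"twist":[0,0,0]},{"translation":[2.1,8,0],"twist":[0,0,0]},{"translation":[3.2,12,0],"twist":[0,0,0]},{"translation":[4.3,16,0],"twist":[0,0,0]},{"translation":[5.4,20,1],"twist":[0,0,0]}]' 0 40
python3 -m creep '[{"translation":[1.2,4.3,1],"twist":[0,0,0]},{"translation":[1.2,4.5,3],"twist":[0,0,0]},{"translation":[1.2,4.5,5],"twist":[0,0,0]},{"translation":[1.2,4.5,5.5],"twist":[0,0,0]},{"translation":[1.2,4.5,5.5],"twist":[0,0,0]}]'
python3 to.py 454.5 -236.5 -25 -13
python3 - <<'E'
from h import *
c=snap('wrist','w12.png'); P=cloud(c)
m=(c['depth']>0)&(abs(P[...,2]-.026)<.005)&(np.hypot(P[...,0]-.4545,P[...,1]+.2365)<.035)
print(m.sum(),cv2.minAreaRect((P[m][:,:2]*1000).astype(np.float32)),np.median(P[m][:,2]))
E
```

```text
t: 17.08
eef_pos: [0.4517, -0.1909, 0.1131]
eef_rot: [-3.119, 0.366, -0.005]
contact_force: [2.0, 0.5, 0.4]
opening: 0.0855
t: 17.5
eef_pos: [0.4515, -0.2367, 0.056]
eef_rot: [-3.119, 0.365, 0.002]
contact_force: [-0.6, -0.1, 0.6]
opening: 0.0854
cm [ 0.3  -0.08  8.1 ] tw [-0.001  0.001 -0.006] t 17.5 pos [ 451.5 -236.7   56. ] op 85.4 F [-0.6 -0.1  0.6]
2896 ((453.66290283203125, -235.5092315673828), (40.642478942871094, 41.218719482421875), 23.27586555480957) 0.027114331233788203
```

```bash
python3 -m creep '[{"translation":[0.2,-0.1,3],"twist":[0,0,0]},{"translation":[0.2,-0.1,6],"twist":[0,0,0]},{"translation":[0.2,-0.1,8],"twist":[0,0,0]},{"translation":[0.2,-0.1,8.1],"twist":[0,0,0]},{"translation":[0.2,-0.1,8.1],"twist":[0,0,0]}]' 0 40
python3 to.py 454 -236 -25 -13
python3 -m creep '[{"translation":[0,0,0],"twist":[0,0,0]},{"translation":[0,0,0],"twist":[0,0,0]},{"translation":[0,0,0],"twist":[0,0,0]},{"translation":[0,0,0],"twist":[0,0,0]},{"translation":[0,0,0],"twist":[0,0,0]}]' 0.9 40
python3 to.py 454 -236 -25 -13
python3 -m creep '[{"translation":[0,0,0],"twist":[0,0,0]},{"translation":[0,0,-3],"twist":[0,0,0]},{"translation":[0,0,-6],"twist":[0,0,0]},{"translation":[0,0,-10],"twist":[0,0,0]},{"translation":[0,0,-14],"twist":[0,0,0]}]'
python3 to.py 445.5 17.5 110 -13
```

```text
t: 17.97
eef_pos: [0.4547, -0.2357, -0.0234]
eef_rot: [-3.119, 0.364, 0.0]
contact_force: [-0.1, -0.5, 0.5]
opening: 0.0853
cm [-0.06  0.04  0.16] tw [-0.001  0.    -0.005] t 17.97 pos [ 454.7 -235.7  -23.4] op 85.3 F [-0.1 -0.5  0.5]
t: 18.38
eef_pos: [0.4555, -0.2358, -0.0221]
eef_rot: [-3.119, 0.363, -0.002]
contact_force: [-2.5, 2.4, 17.4]
opening: 0.0385
cm [-0.14  0.05  0.29] tw [-0.002 -0.001 -0.005] t 18.38 pos [ 455.5 -235.8  -22.1] op 38.5 F [-2.5  2.4 17.4]
t: 18.8
eef_pos: [0.4545, -0.236, 0.1195]
eef_rot: [-3.119, 0.364, -0.001]
contact_force: [1.0, -0.0, -0.3]
opening: 0.0382
cm [ -6.71 -24.46   0.99] tw [-0.001 -0.    -0.006] t 18.8 pos [ 454.5 -236.   119.5] op 38.2 F [ 1.  -0.  -0.3]
```

```bash
python3 -m creep '[{"translation":[-1.1,-4,0],"twist":[0,0,0]},{"translation":[-2.2,-8,0],"twist":[0,0,0]},{"translation":[-3.3,-12,0],"twist":[0,0,0]},{"translation":[-4.4,-16,0],"twist":[0,0,0]},{"translation":[-5.5,-20,0],"twist":[0,0,0]}]'
python3 -m creep '[{"translation":[-1.2,-4.2,0],"twist":[0,0,0]},{"translation":[-1.2,-4.5,1.5],"twist":[0,0,0]},{"translation":[-1.2,-4.5,3],"twist":[0,0,0]},{"translation":[-1.2,-4.5,3],"twist":[0,0,0]},{"translation":[-1.2,-4.5,3],"twist":[0,0,0]}]'
python3 to.py 445.5 17.5 35.5 -13
python3 - <<'E'
from h import *
p=observe()['eef_pos']
for n in ['side','wrist','scene']:
    c=snap(n,n+'13.png',(310,80,470,200) if n=='side' else None,5 if n=='side' else 1); P=cloud(c)
    m=(c['depth']>0)&(np.hypot(P[...,0]-p[0],P[...,1]-p[1])<.023)&(P[...,2]>p[2]+.02)&(P[...,2]<p[2]+.055)
    Q=P[m]; s=abs(Q[:,2]-p[2]-.0485)<.005
    print(n,s.sum(),np.histogram(Q[:,2]-p[2],np.arange(.02,.058,.004))[0],cv2.minEnclosingCircle((Q[s][:,:2]*1000).astype(np.float32)) if s.sum() else '',np.median(Q[s][:,2])-p[2])
E
```

```text
t: 19.22
eef_pos: [0.4466, -0.0269, 0.1205]
eef_rot: [-3.119, 0.365, -0.003]
contact_force: [1.2, -0.2, -0.9]
opening: 0.0385
t: 19.63
eef_pos: [0.4449, 0.0194, 0.0907]
eef_rot: [-3.119, 0.365, -0.001]
contact_force: [-0.0, 0.7, -1.2]
opening: 0.0383
cm [0.1  0.17 5.52] tw [-0.001 -0.001 -0.006] t 19.63 pos [444.9  19.4  90.7] op 38.3 F [-0.   0.7 -1.2]
side 340 [  6  40  40  37  48  44 173 156   8] ((445.12255859375, 19.298446655273438), 22.786855697631836) 0.04794184923399836
wrist 6739 [   0   81  187  200  234  298  487 6158  115] ((444.97406005859375, 19.621410369873047), 22.832000732421875) 0.049607623546671004
scene 170 [ 14  42  26  23  22  22 129  31  19] ((445.1529235839844, 16.860673904418945), 21.09442901611328) 0.04733609604271735
```

View pics/side13.png

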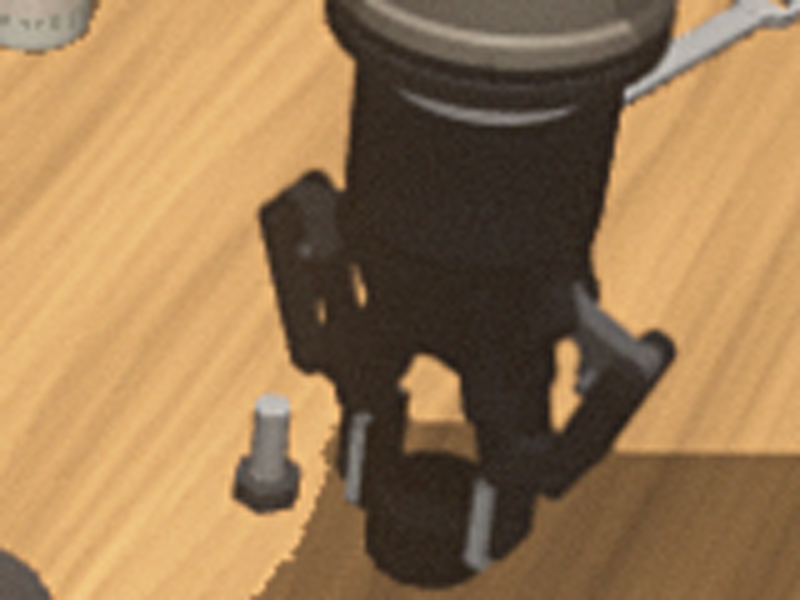

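The cap is held upright at crop (433,520), within about 2 mm of the shaft axis. I'll shift 1.5 mm in −y and lower it.

```bash
python3 -m creep '[{"translation":[0.05,0.15,1.5],"twist":[0,0,0]},{"translation":[0.05,0.15,3],"twist":[0,0,0]},{"translation":[0.05,0.15,4],"twist":[0,0,0]},{"translation":[0.05,0.15,4.6],"twist":[0,0,0]},{"translation":[0.05,0.15,4.6],"twist":[0,0,0]}]' 
python3 to.py 445.5 17.5 35.5 -13
python3 -m creep '[{"translation":[0,0,0.5],"twist":[0,0,0]},{"translation":[0,0,0.9],"twist":[0,0,0]},{"translation":[0,0,0.9],"twist":[0,0,0]}]' 
python3 to.py 445.5 17.5 35.5 -13
```

```text
t: 20.2
eef_pos: [0.4456, 0.0173, 0.0447]
eef_rot: [-3.119, 0.368, -0.002]
contact_force: [-1.4, -0.0, -0.4]
opening: 0.0382
cm [-0.02 -0.02  0.92] tw [-0.002 -0.001 -0.008] t 20.2 pos [445.6  17.3  44.7] op 38.2 F [-1.4 -0.  -0.4]
t: 20.45
eef_pos: [0.4461, 0.0174, 0.036]
eef_rot: [-3.118, 0.368, -0.003]
contact_force: [-1.6, -1.3, 5.1]
opening: 0.0384
cm [-0.06  0.    0.05] tw [-0.002 -0.002 -0.008] t 20.45 pos [446.1  17.4  36. ] op 38.4 F [-1.6 -1.3  5.1]
```

```bash
python3 -m creep '[{"translation":[0,0,0],"twist":[0,0,0]},{"translation":[0,0,0],"twist":[0,0,0]},{"translation":[0,0,0],"twist":[0,0,0]},{"translation":[0,0,0],"twist":[0,0,0]},{"translation":[0,0,0],"twist":[0,0,0]}]' 0
python3 -m creep '[{"translation":[0,0,-3],"twist":[0,0,0]},{"translation":[0,0,-6],"twist":[0,0,0]},{"translation":[0,0,-9],"twist":[0,0,0]},{"translation":[0,0,-11],"twist":[0,0,0]},{"translation":[0,0,-11],"twist":[0,0,0]}]'
python3 - <<'E'
from h import *
print(observe()['eef_pos'],observe()['opening'])
for n in ['side','scene']:
    c=snap(n,n+'14.png',(300,140,460,260) if n=='side' else None,5 if n=='side' else 1); P=cloud(c)
    for k,z,r in [('cap',.084,.03),('pulley',.058,.04)]:
        m=(c['depth']>0)&(abs(P[...,2]-z)<.004)&(np.hypot(P[...,0]-.446,P[...,1]-.017)<r)
        print(n,k,m.sum(),cv2.minAreaRect((P[m][:,:2]*1000).astype(np.float32)),np.median(P[m][:,2]))
E
```

```text
t: 20.87
eef_pos: [0.4461, 0.0174, 0.036]
eef_rot: [-3.118, 0.368, -0.003]
contact_force: [-0.3, -0.4, -0.2]
opening: 0.0854
t: 21.28
eef_pos: [0.448, 0.0175, 0.1498]
eef_rot: [-3.116, 0.368, -0.012]
contact_force: [1.4, -0.1, 1.7]
opening: 0.0854
[0.44798056 0.0175169  0.149848  ] 0.08537690302591029
side cap 352 ((445.7182922363281, 16.442386627197266), (39.504817962646484, 39.91455078125), 75.9593505859375) 0.08388203948236746
side pulley 390 ((443.88739013671875, 24.189456939697266), (61.129676818847656, 52.59525680541992), 15.611790657043457) 0.05786032861747427
scene cap 252 ((446.86444091796875, 15.250568389892578), (37.54304504394531, 38.79695510864258), 21.688331604003906) 0.08222383485471732
scene pulley 304 ((451.8370361328125, 14.76654052734375), (58.81429672241211, 50.03647232055664), 55.74024963378906) 0.05647575371999246
```

View pics/side14.png

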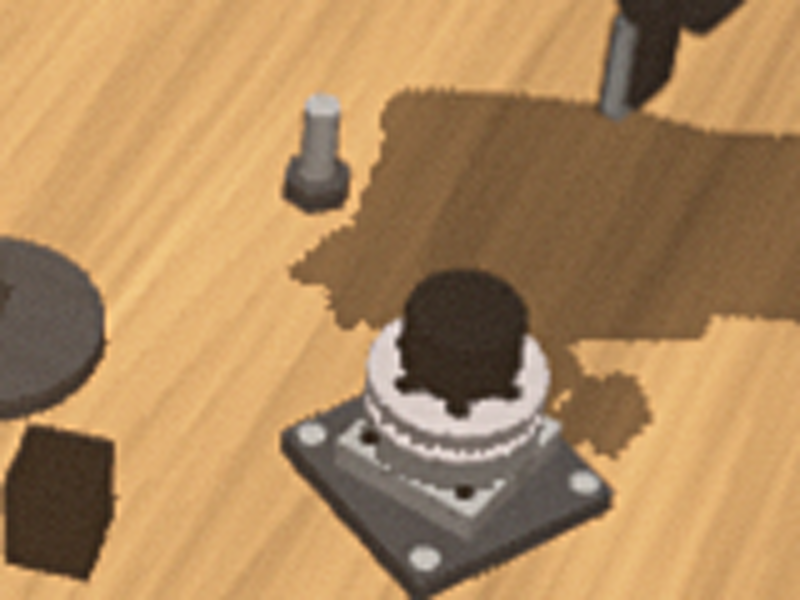

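The stack is complete on the square stand, with the cap at (463,330) on the pulley. The cap's top is at 83.9 mm against 84 expected, and the gripper is clear. The bolt at (320,150) and the tube at (60,500) stand untouched. I'm handing in.

```bash
python3 -c "
from station import hand_in; print(hand_in())"
```

```text
the job is handed in; nothing more can be done
None
```

The idler pulley is assembled on the square-foot stand in the order asked: plate, sleeve, pulley, cap. Each part was lowered onto the one below and let go before the next. I handed it in at about t = 21 s of the 96 s allowed. No verdict is reported.

**Seating:** the side camera put the part tops at 24.0, 41.4, 58.1 and 83.9 mm, against nominal 24, 42, 58 and 84 mm. Centres were within about 2 mm of the shaft axis. I measured tilt only for the pulley, where the fitted slope was below 0.004; the other parts look level in the pictures.

**Bystanders:** the bolt and the tube stand undisturbed in the last picture. The offcut was not in that crop and I did not re-check it, but the fingers did not come near it. The gripper ended open, well above the stack.

**What failed or disagreed:**
- **Tool height:** the reported TCP lies about 28 mm beyond the real fingertips. My first grip on the plate therefore closed above it, with no visible disturbance. I measured the offset from depth images and corrected every later height.
- **Scene camera:** its depth reads about 1.5 mm lower than the side camera's (cap top 82.2 mm), which is within the stated calibration error.
- **Final pulley check:** its centre fit in the last images was skewed because the cap hides part of it. The earlier unobstructed fit was about (446, 18) mm, against the stand at about (446, 17) mm.

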